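# Seat a brass-faced plaque in the engraving jig and clamp it

### The arm

A 6-joint arm with a two-finger parallel gripper is mounted at the origin on the work surface. World frame = base frame: x ahead of the robot, y to its left, z up, the work surface at z = 0. Lengths are in m, angles in degrees, forces in N, time in s.
With the tool pointing down it reaches from about 0.3 to 0.75 m from the base axis. Payload 8.5 kg.
Tool frame: the origin (TCP) lies on the centre line of the jaws, within the pads' length; the fingertips stand 25 mm ahead of it and the grasp point (between the pads) lies 6 mm ahead of it; z points along the fingers, y is the line along which they close (so a half turn about z gives the same grasp; the last joint's range is limited). The gripper opens to 85 mm and grips with 20 to 120 N. Pads are 22 mm wide; open, the fingers measure 114 mm over their backs; the gripper's body (76 mm by 85 mm) begins 54 mm behind the grasp point. The pads swing forward as they close: fully open they stand 13 mm farther back than shut.
Start: joints at [-85.445, 21.807, 74.336, -0, 83.858, -12.336], TCP at [0.16, -0.526, 0.256] pointing down, gripper open.
Joint ranges: [-178.18, 178.18], [-50.72, 133.34], [12.68, 142.11], [-81.47, 261.47], [9.98, 163.14], [-165.26, 165.26]. Speed limits (degrees/s): [136.94, 136.94, 180, 180, 180, 180].

### API

Orientations are given as a 3x3 rotation matrix whose columns are the frame's x, y, z axes.
In Python, from rig import telemetry, optics, env gives the robot as it stands.
- The arm moves only by the tool send_rows, never from a script. Its argument "deltas" is a list that holds one entry, the list of rows, each a list of 7 numbers: the shift along the tool's x, y, z in m, then the turn, a rotation vector about the tool's x, y, z in rad, then the opening, from -1 (shut) to 1 (fully open), so that 0 is half open. In form: [[[x, y, z, ax, ay, az, grip], ...]]. A call has 1 to 12 rows; each row shifts and turns the commanded pose from where the row before left it, along the tool's axes as they then stand; what a row does not reach is not made up. A row lasts 1/8 s, in which the tool goes at most 62.5 mm and 10.7 degrees, less where a joint would pass 70% of its speed; a pose out of reach is approached as far as the arm can. A call is refused whole if a number of a shift passes 0.0625 or a number of a turn 0.188, either way. A call with a gripper value outside its range is refused whole. The fingers move at their own pace and stop on an object; "squeeze" is the grip in N (left out, the last holds). Time passes only in rows, so rows that do not move let the fingers close. It gives the time, the measured TCP pose, the force, the opening and the grip force at its end, in the units of the state.
- telemetry.observe(): the state, without advancing time (a new reading comes with each control period).
- optics.get_image(name): name is "scene" or "top"; returns a dict with "image" (400x640x3 uint8, red, green, blue), "range_z" (400x640 float32, m along the optical axis (not along the pixel's ray), 0 where there is no reading), "K" (3x3 intrinsics, pixels), "rvec" (rotation vector, rad) and "tvec" (3), from world to camera coordinates, as OpenCV has them. Camera axes: x right, y down, z forward; pixel columns grow to the right and rows downward; lengths in m; the calibration is good to about 2 mm. A picture is of the moment at which its call begins.
- env.close_job(): hands the job in; it is judged then, once.
The state is a dict: "time_s": time; "q": joint angles; "qvel": joint speeds; "joint_efforts": joint torques, N m; "position": TCP position; "tool_rot": TCP orientation; "ft_force": force on the tool from outside, world axes, zero at the start; "wrist_torque": the same for the moment, N m; "grip_width": finger opening in m; "gripper_force": force on a finger pad.
Only numpy, scipy, OpenCV 4.12 (cv2) and the standard library are available. Lean on these libraries where they do the work, as an engineer would, in place of code of your own. Each camera call takes 0.05 s, during which the arm holds its last target. There are 200 camera calls.

### The job

Push the brass-faced wooden plaque along the jig board until it sits square and flush against both the long back fence and the short side stop, then press the toggle clamp's red handle fully down so that its rubber pad holds the plaque there, ready for engraving. Only push and press: never lift the plaque, and leave the other things on the bench where they are.

Things in the scene. Friction and masses are not known exactly. Their poses are not given: they have to be found in the camera images.
- jig: Engraving jig fixed to the bench: plywood board 12 mm thick spanning x -215 to 35, y -290 to 100 mm, with two aluminium stops and a steel toggle clamp. Origin on the bench right under the inside corner of the stops; z up. The plaque goes at x < 0, y < 0. The clamp's base and cheeks stand behind the side stop: x -77 to -33, y 23 to 85 mm, up to 54 mm above the bench.
- jig_corner (a point): Inside corner of the stops' faces, on the board's top, 12 mm above the bench; axes as jig. Long back fence: face at x 0 looking to -x, y -260 to -20 mm, 25 mm thick. Short side stop: face at y 0 looking to -y, x -100 to -15 mm, 20 mm thick. Both stand 10 mm above the board.
- plaque: Dark wooden plaque 110 (x) by 160 (y) by 20 mm, 0.27 to 0.47 kg, a brass plate 78 x 100 mm flush in its top. Origin at the centre of its underside. Lies on the board clear of the stops, turned up to 0.3 rad. Seated, its axes match the jig's: long +x side on the fence, short +y side on the stop, origin at jig x -55, y -80 mm, 12 mm above the bench.
- clamp_handle (a joint): Handle angle, rad: 0 fully down, level (rigid stop), clamped; 1.05 fully open, pointing up and outward. Starts at 0.75 to 1.04. Turns about an axis along jig x through jig y 60 mm, 46 mm above the bench; down, it points to jig +y. Friction of about 5 N at the grip point holds it where left; the last 0.05 rad, where the pad bites, takes 8 N. The arm turns 1.5 times as far.
- clamp_grip (a point): Point on the axis of the handle's red round grip, 85 mm from the handle's pivot (grip 18 mm thick, from 38 mm to 110 mm from the pivot). Clamped, it is at jig x -55, y 145 mm, 46 mm above the bench. Its frame turns with the handle: y points along it, away from the pivot.
- clamp_arm: Steel arm of the clamp; under its end, 51 mm from its pivot, a 16 mm round rubber pad on a sprung plunger that gives 6 mm (0.8 N/mm). Origin at the pivot: jig x -55, y 36 mm, 41 mm above the bench. Open, it stands 1.1 to 1.57 rad above level, its end up to 100 mm above the bench; clamped, it is level, over the side stop, the pad squeezed 4 mm on the plaque's border (jig y -15 mm).
- spare_blank: Leave alone: plain pale wooden blank 110 x 160 x 20 mm with no brass, lying on the bench beyond the back fence. Origin at the centre of its underside.
- coffee_pot: Leave alone: open copper coffee pot 76 mm across and 62 mm tall with a brass handle to its +x reaching 155 mm out and 80 mm up. Stands to the far left of the jig. Origin at the centre of its foot.
- goblet: Leave alone: brass goblet, 50 mm across, 85 mm tall, standing left of the jig on the robot's side. Origin at the centre of its foot.
- burin: Leave alone: engraver's burin lying on the jig board near its front left corner, 105 mm long along its x, 28 mm wide, 24 mm high, mushroom-shaped wooden handle to -x. Origin on the board below its middle.
- hammer: Leave alone: hammer lying on the bench to the right of the jig (jig -y), 240 mm long, its x along the handle towards the head.
- wax_jar: Leave alone: squat glass jar of wax with a brass lid, 52 mm across, 55 mm tall, standing beyond the back fence's left end. Origin at the centre of its foot.
Things that resemble listed ones, but are neither listed nor needed, are in the scene too. What is shaped like the plaque but blue or green is not meant.

How it is judged (in metres and radians):
On the way, in this order (a step that is already met when the one before it is completed fails the run):
1. the plaque is square and flush against the back fence and the side stop while the clamp is still open (x of plaque in the frame of jig_corner above -0.0575 m and y of plaque in the frame of jig_corner above -0.0825 m and angle between the x axis of plaque and the x axis of jig, either way round below 0.025 rad and value of joint clamp_handle above 0.5 rad), for 0.2 s.
2. the clamp handle is fully down and the pad presses on the plaque (value of joint clamp_handle below 0.04 rad and contact force between clamp_arm and plaque above 1 N), for 0.2 s.
At the end, for the whole second after the job is handed in: The plaque lies flat on the jig board, at rest, within 2.5 mm of the back fence and of the side stop and square to them within 0.025 rad; the clamp handle is down within 0.04 rad of level and the pad presses on the plaque with more than 1 N (all of step 2 and x of plaque in the frame of jig_corner between -0.0575 and -0.0525 m and y of plaque in the frame of jig_corner between -0.0825 and -0.0775 m and angle between the x axis of plaque and the x axis of jig, either way round below 0.025 rad and z of plaque in the frame of jig_corner below 0.002 m and linear speed of plaque below 0.01 m/s); the robot touches nothing.
It fails at once if the plaque is lifted off the board or tipped (z of plaque in the frame of jig_corner above 0.006 m or angle between plaque's own z axis and vertical above 0.12 rad).
It fails at once if another thing on the bench is moved by more than 20 mm or knocked over (distance of any of spare_blank, wax_jar, coffee_pot, goblet, burin, hammer from where it was at the start of the episode above 0.02 m or angle between any of wax_jar, goblet, coffee_pot's own z axis and vertical above 0.3 rad).
It also fails if it takes over 67 s, if anything falls off the work surface, if the arm or the gripper's body presses on something with over 40 N, if the wrist force passes 120 N, or if a joint passes its speed limit or range.

## Working session

There is one attempt and no reset: what is moved stays moved. The work goes in short steps, Python scripts to look and compute and a tool call to move; the robot and the scene stay as the last step left them, time stands still between calls to the robot, and variables do not carry over. Pictures are saved under pics/ and viewed, at most 10 in all, crops included, and the job is handed in when it is done.

Besides the shell and the picture viewer there is one more tool, called after "Emit:" as name(argument=value, ...), one argument or row to a line, values as JSON. send_rows: Moves the arm, as the interface text tells. Its arguments: {"type":"object","properties":{"deltas":{"type":"array"},"squeeze":{"type":"number"}},"required":["deltas"]}

```bash
mkdir -p pics; cat > h.py <<'E'
import numpy as np, cv2
from rig import telemetry, optics, env
def shot(n,f=None):
    d=optics.get_image(n)
    if f: cv2.imwrite('pics/'+f,d['image'][:,:,::-1])
    d['R']=cv2.Rodrigues(np.array(d['rvec'],float))[0]; d['t']=np.array(d['tvec'],float).reshape(3)
    return d
def cast(d,uv,z):
    uv=np.atleast_2d(np.array(uv,float)); r=np.c_[uv,np.ones(len(uv))]@np.linalg.inv(d['K']).T@d['R']
    c=-d['R'].T@d['t']; return c+r*((z-c[2])/r[:,2])[:,None]
def cloud(d):
    v,u=np.mgrid[:400,:640]; Z=d['range_z']
    p=np.stack([u,v,np.ones_like(u)],-1)@np.linalg.inv(d['K']).T*Z[...,None]
    return (p-d['t'])@d['R']
E
python3 - <<'E'
from h import *
for n in('top','scene'):
    d=shot(n,n+'1.png'); print(n,-d['R'].T@d['t'],d['R'][2]); np.savez(n+'1.npz',**d)
s=telemetry.observe();print(s['position'],s['tool_rot'],s['time_s'])
E
```

```text
top [ 0.41256817 -0.0106411   1.17510834] [ 0.07732842 -0.01500154 -0.99689281]
scene [0.87643912 0.4746816  0.80491484] [-0.40444037 -0.50825952 -0.76032904]
[ 0.1598028  -0.52602805  0.25579259] [[ 9.56846119e-01  2.90595068e-01 -1.07574386e-04]
 [ 2.90594961e-01 -9.56845289e-01  1.28933301e-03]
 [ 2.71741768e-04 -1.26495386e-03 -9.99999163e-01]] 0.1
```

View pics/top1.png

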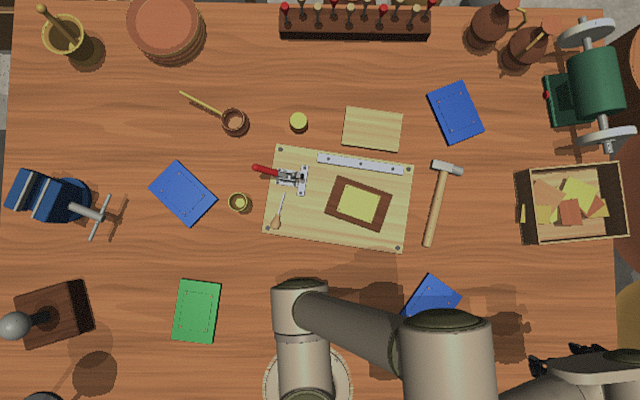

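View pics/scene1.png

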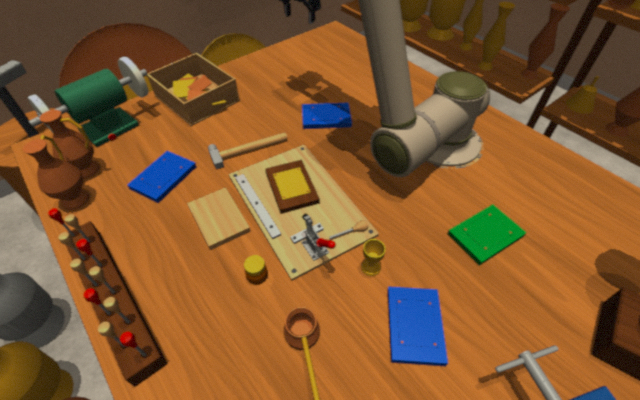

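The top view shows the plaque at about (358,203), the fence from (317,155) to (404,173), the side stop near (303,180) and the red handle near (262,169). The scene view shows the same layout, with the burin near (350,230) and the goblet at (373,255).

```bash
cat > m.py <<'E'
from h import *
def rect(P):
    c,s,a=cv2.minAreaRect((P[:,:2]*1000).astype(np.float32)); return np.round(c,1),np.round(s,1),round(a,2)
def big(m):
    n,l,s,_=cv2.connectedComponentsWithStats(m.astype(np.uint8)); return l==1+np.argmax(s[1:,4])
def board(d):
    P=cloud(d); roi=np.zeros((400,640),bool); roi[140:258,255:420]=1
    m=big(roi&(P[...,2]>.007)&(P[...,2]<.06)&(d['range_z']>0))
    return P,m
def plaque(d,jig=None):
    hsv=cv2.cvtColor(d['image'],cv2.COLOR_RGB2HSV); roi=np.zeros((400,640),bool); roi[150:245,285:412]=1
    y=big(roi&(hsv[...,1]>120)&(hsv[...,0]>22)&(hsv[...,0]<35))
    dk=big(roi&(hsv[...,2]<135)&(hsv[...,1]>90)&(hsv[...,0]<18))
    out=[]
    for m in(y,dk):
        c=max(cv2.findContours(m.astype(np.uint8),0,1)[0],key=cv2.contourArea)[:,0]
        out.append(rect(cast(d,c,.032)))
    return out
E
python3 - <<'E'
from m import *
d=dict(np.load('top1.npz'))
P,m=board(d)
# board corners by color/height contour
c=max(cv2.findContours(m.astype(np.uint8),0,1)[0],key=cv2.contourArea)
q=cast(d,c[:,0],.012); print('board hull',rect(q))
print([ (tuple(x[0]),cast(d,x[0],.012)[0,:2].round(4)) for x in cv2.approxPolyDP(c,6,True)])
print('plaque y,dk',plaque(d))
hsv=cv2.cvtColor(d['image'],cv2.COLOR_RGB2HSV)
print('heights board',np.median(P[225:240,330:390,2]),'plaque',np.median(P[198:208,350:366,2]))
w=np.zeros((400,640),bool);w[148:180,312:410]=1
w&=(hsv[...,1]<60)&(hsv[...,2]>110);w=big(w);v=np.argwhere(w)[:,::-1]
print('fence',w.sum(),rect(cast(d,v,.022)))
r=np.zeros((400,640),bool);r[155:190,245:285]=1
r=big(r&((hsv[...,0]<6)|(hsv[...,0]>174))&(hsv[...,1]>150))
p=P[r];print('red',r.sum(),np.argwhere(r)[:,::-1].min(0),np.argwhere(r)[:,::-1].max(0),p.min(0),p.max(0),np.median(p,0))
E
python3 - <<'E'
import cv2
i=cv2.imread('pics/top1.png')[135:260,240:420]
cv2.imwrite('pics/c1.png',cv2.resize(i,None,fx=4.4,fy=4.4,interpolation=cv2.INTER_CUBIC))
E
```

```text
board hull (array([508.2, -78.2]), array([389.2, 249.5]), 81.75)
[((np.int32(276), np.int32(144)), array([0.6576, 0.0947])), ((np.int32(272), np.int32(168)), array([0.5903, 0.1046])), ((np.int32(282), np.int32(175)), array([0.5711, 0.0767])), ((np.int32(270), np.int32(176)), array([0.568 , 0.1097])), ((np.int32(261), np.int32(232)), array([0.4138, 0.1315])), ((np.int32(401), np.int32(254)), array([ 0.3573, -0.2514])), ((np.int32(413), np.int32(165)), array([ 0.6032, -0.2863]))]Traceback (most recent call last):
  File "<stdin>", line 8, in <module>
  File "m.py", line 12, in plaque
    y=big(roi&(hsv[...,1]>120)&(hsv[...,0]>22)&(hsv[...,0]<35))
  File "m.py", line 5, in big
    n,l,s,_=cv2.connectedComponentsWithStats(m.astype(np.uint8)); return l==1+np.argmax(s[1:,4])
                                                                              ~~~~~~~~~^^^^^^^^^
    return _wrapfunc(a, 'argmax', axis=axis, out=out, **kwds)
    return bound(*args, **kwds)
ValueError: attempt to get argmax of an empty sequence
```

View pics/c1.png

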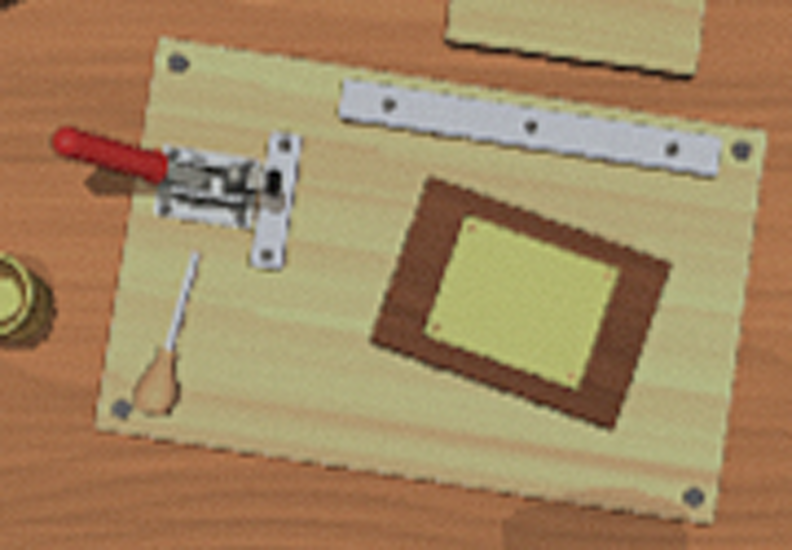

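The crop shows the fence face running from crop (342,120) to (717,176). The plaque corners are at about (430,177), (670,264), (613,430) and (372,340), and the red grip runs from (65,140) to (165,168).

```bash
cat > j.py <<'E'
from m import *
th=np.deg2rad(-8.25); RJ=np.array([[np.cos(th),-np.sin(th)],[np.sin(th),np.cos(th)]]); O=np.array([.6109,.0029])
def toj(p): return (np.atleast_2d(p)[:,:2]-O)@RJ
def tow(p): return np.atleast_2d(p)@RJ.T+O
E
python3 - <<'E'
from j import *
d=dict(np.load('top1.npz')); P=cloud(d)
f=lambda a:np.array(a)/4.4+[240,135]-.4
print('plaque corners jig mm\n',(toj(cast(d,f([(430,177),(670,264),(613,430),(372,340)]),.032))*1000).round(1))
print('brass\n',(toj(cast(d,f([(465,216),(619,268),(577,390),(427,334)]),.032))*1000).round(1))
print('fence face',(toj(cast(d,f([(342,120),(717,176)]),.022))*1000).round(1))
print('stop near edge ends',(toj(cast(d,f([(299,137),(283,269)]),.022))*1000).round(1))
hsv=cv2.cvtColor(d['image'],cv2.COLOR_RGB2HSV)
print('hsv brass,wood,board',hsv[204,358],hsv[180,338],hsv[235,350])
print('z',np.median(P[225:240,330:390,2]),np.median(P[198:208,350:366,2]))
for uv in [(65,140),(115,155),(160,167)]:
    u,v=f(uv).round().astype(int); p=P[v,u]; print('grip',p.round(4),(toj(p)*1000).round(1))
E
```

```text
plaque corners jig mm
 [[ -28.8  -82.8]
 [ -59.3 -237.2]
 [-165.7 -216.9]
 [-133.9  -62.7]]
brass
 [[ -49.4 -107.8]
 [ -66.6 -206.4]
 [-144.9 -191.6]
 [-125.   -95.5]]
fence face [[  -0.4  -23.5]
 [   1.1 -260.3]]
stop near edge ends [[-15.1   1.3]
 [-98.2  -1.6]]
hsv brass,wood,board [ 31 102 177] [ 11 145 114] [ 18  99 172]
z 0.011846879645977828 0.03178128714876331
grip [0.5767 0.1376 0.1304] [[-53.2 128.4]]
grip [0.5708 0.1106 0.1047] [[-55.1 100.8]]
grip [0.5668 0.0872 0.0807] [[-55.7  77.1]]
```

Emit:
send_rows(
  deltas=[
    [[0.035,-0.032,0,0,0,0,0.3],[0.035,-0.032,0,0,0,0,0.3],[0.035,-0.032,0,0,0,0,0.3],[0.035,-0.032,0,0,0,0,0.3],[0.035,-0.032,0,0,0,0,0.3],[0.035,-0.032,0,0,0,0,0.3],[0.035,-0.032,0,0,0,0,0.3],[0.035,-0.032,0,0,0,0,0.3],[0.035,-0.032,0,0,0,0,0.3],[0.035,-0.032,0,0,0,0,0.3],[0,0,0,0,0,0.18,0.3],[0,0,0,0,0,0.18,0.3]],
  ],
)

```text
time_s: 1.6
position: [0.4018, -0.1176, 0.2561]
tool_rot: [[0.998, -0.069, -0.001], [-0.069, -0.998, 0.0], [-0.001, -0.0, -1.0]]
ft_force: [0.2, -0.3, -0.7]
grip_width: 0.0554
gripper_force: 0.0
```

Emit:
send_rows(
  deltas=[
    [[0,0,0.03,0,0,0.079,0.3],[0,0,0.03,0,0,0,0.3],[0,0,0.03,0,0,0,0.3],[0,0,0.03,0,0,0,0.3],[0,0,0,0,0,0,0.3]],
  ],
)

```text
time_s: 2.22
position: [0.4009, -0.1179, 0.1351]
tool_rot: [[0.99, -0.144, -0.004], [-0.144, -0.99, 0.002], [-0.004, -0.002, -1.0]]
ft_force: [-0.5, -0.7, 0.6]
grip_width: 0.0548
gripper_force: 0.0
```

```bash
cat > st.py <<'E'
from j import *
s=telemetry.observe();R=np.array(s['tool_rot']);p=np.array(s['position'])
print(s['time_s'],p.round(4),'jig',(toj(p)*1000).round(1),'ytool yaw rel jig',(np.degrees(np.arctan2(R[1,1],R[0,1]))+8.25).round(2),'zt',R[:,2].round(3),'F',np.round(s['ft_force'],1),s['grip_width'],np.round(s['q'],0))
E
python3 st.py; python3 -c "
from h import *
d=shot('scene','s2.png');P=cloud(d)
cv2.imwrite('pics/s2.png',cv2.resize(d['image'][100:300,180:450,::-1],None,fx=2.9,fy=2.9))"
```

```text
2.225 [ 0.4009 -0.1179  0.1351] jig [[-190.5 -149.7]] ytool yaw rel jig -90.02 zt [-0.004  0.002 -1.   ] F [-0.5 -0.7  0.6] 0.05475262744606848 [-33.  17. 105.  -0.  58.  66.]
```

View pics/s2.png

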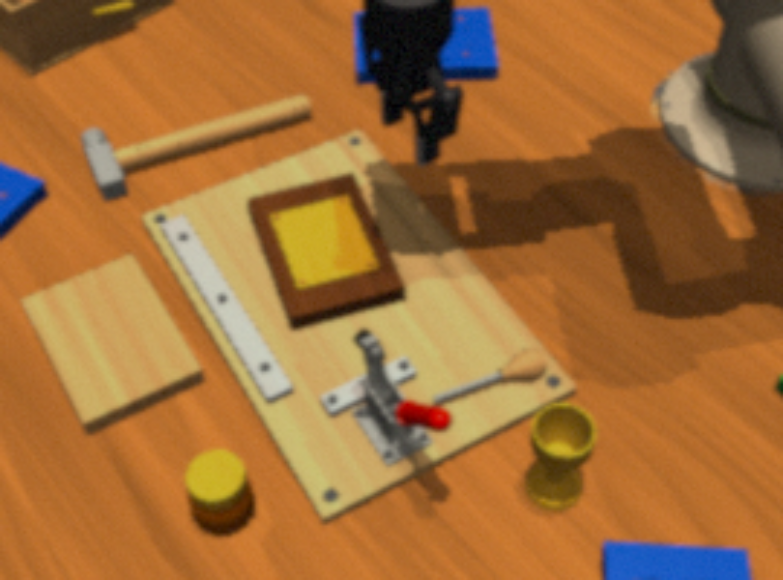

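Picture: the gripper hangs over the board's front edge (crop (425,110)), and the plaque (330,250) and the handle (425,415) are untouched.

Emit:
send_rows(
  deltas=[
    [[0,0,0.03,0,0,0,0.3],[0,0,0.03,0,0,0,0.3],[0,0,0.018,0,0,0,0.3],[0,0,0.012,0,0,0,0.3],[0,0,0,0,0,0,0.3]],
  ],
)

```text
time_s: 2.9
position: [0.402, -0.1185, 0.0466]
tool_rot: [[0.99, -0.144, 0.0], [-0.144, -0.99, -0.0], [0.0, 0.0, -1.0]]
ft_force: [0.2, -1.0, 0.6]
grip_width: 0.0555
gripper_force: 0.0
```

Emit:
send_rows(
  deltas=[
    [[0.006,0,0,0,0,0,0.3],[0.006,0,0,0,0,0,0.3],[0.006,0,0,0,0,0,0.3],[0.006,0,0,0,0,0,0.3],[0.006,0,0,0,0,0,0.3],[0.006,0,0,0,0,0,0.3],[0,0,0,0,0,0,0.3]],
  ],
)

```text
time_s: 3.78
position: [0.4379, -0.1237, 0.0463]
tool_rot: [[0.99, -0.144, 0.001], [-0.144, -0.99, -0.0], [0.001, 0.0, -1.0]]
ft_force: [-0.1, -0.6, -0.4]
grip_width: 0.0555
gripper_force: 0.0
```

```bash
python3 st.py; python3 -c "
from h import *
d=shot('scene','s3.png')
cv2.imwrite('pics/s3.png',cv2.resize(d['image'][100:250,200:400,::-1],None,fx=4,fy=4))"
```

```text
3.775 [ 0.4379 -0.1237  0.0463] jig [[-153.1 -150.1]] ytool yaw rel jig -90.0 zt [ 0.001 -0.    -1.   ] F [-0.1 -0.6 -0.4] 0.05550457692533894 [-31.  29. 105.   0.  45.  68.]
```

View pics/s3.png

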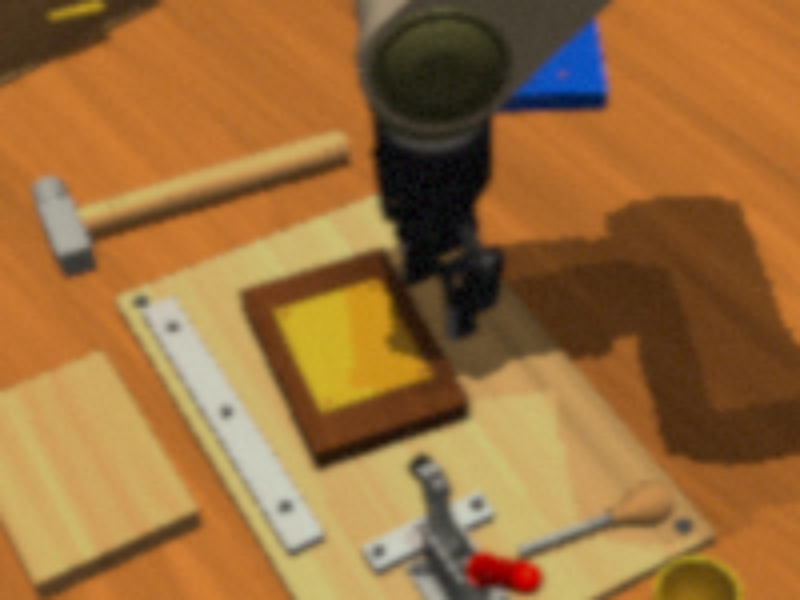

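The fingers stand beside the plaque's near long side (crop (440,290)), low enough to push. I'll go on.

Emit:
send_rows(
  deltas=[
    [[0.006,0,0.001,0,0,0,0.3],[0.006,0,0.001,0,0,0,0.3],[0.006,0,0.001,0,0,0,0.3],[0.005,0,0,0,0,0,0.3],[0.004,0,0,0,0,0,0.3],[0,0,0,0,0,0,0.3]],
  ],
)

```text
time_s: 4.58
position: [0.4645, -0.1275, 0.0433]
tool_rot: [[0.99, -0.144, 0.001], [-0.144, -0.99, -0.0], [0.001, 0.0, -1.0]]
ft_force: [-0.1, 0.8, 0.5]
grip_width: 0.0557
gripper_force: 0.0
```

Emit:
send_rows(
  deltas=[
    [[0.002,0,0,0,0,0,0.3],[0.002,0,0,0,0,0,0.3],[0,0,0,0,0,0,0.3]],
  ],
)

```text
time_s: 4.95
position: [0.4682, -0.128, 0.0433]
tool_rot: [[0.99, -0.144, 0.0], [-0.144, -0.99, -0.0], [0.0, 0.0, -1.0]]
ft_force: [-0.5, 0.9, -0.2]
grip_width: 0.0553
gripper_force: 0.2
```

```bash
python3 st.py; cat >> j.py <<'E'
def edges(d):
    "plaque outline in jig mm from dark mask + brass at top height"
    P=cloud(d); J=toj(P.reshape(-1,3)).reshape(400,640,2); hsv=cv2.cvtColor(d['image'],cv2.COLOR_RGB2HSV)
    z=P[...,2]; m=(z>.027)&(z<.037)&(J[...,0]>-.19)&(J[...,0]<.004)&(J[...,1]<.004)&(J[...,1]>-.26)&(hsv[...,1]>75)
    m=big(m); c,s,a=cv2.minAreaRect((J[m]*1000).astype(np.float32)); return np.round(c,1),np.round(s,1),round(a,1),np.round(np.percentile(J[m]*1000,[1,99],axis=0),1)
E
python3 -c "
from j import *
for n in('scene','top'): d=shot(n,n+'3.png'); print(n,edges(d))
cv2.imwrite('pics/s4.png',cv2.resize(shot('scene')['image'][100:250,200:400,::-1],None,fx=4,fy=4))"
```

```text
4.95 [ 0.4682 -0.128   0.0433] jig [[-122.4 -150. ]] ytool yaw rel jig -90.01 zt [ 0. -0. -1.] F [-0.5  0.9 -0.2] 0.0553479106552246 [-29.  31. 101.   0.  48.  69.]
scene (array([ -60.5, -140.7]), array([163.3, 120.5]), 89.8, array([[-109.7, -218.8],
       [  -1.1,  -60.9]]))
top (array([ -58.6, -140.6]), array([110.2, 159.8]), 0.1, array([[-110.4, -219. ],
       [  -4.3,  -61.4]]))
```

View pics/s4.png

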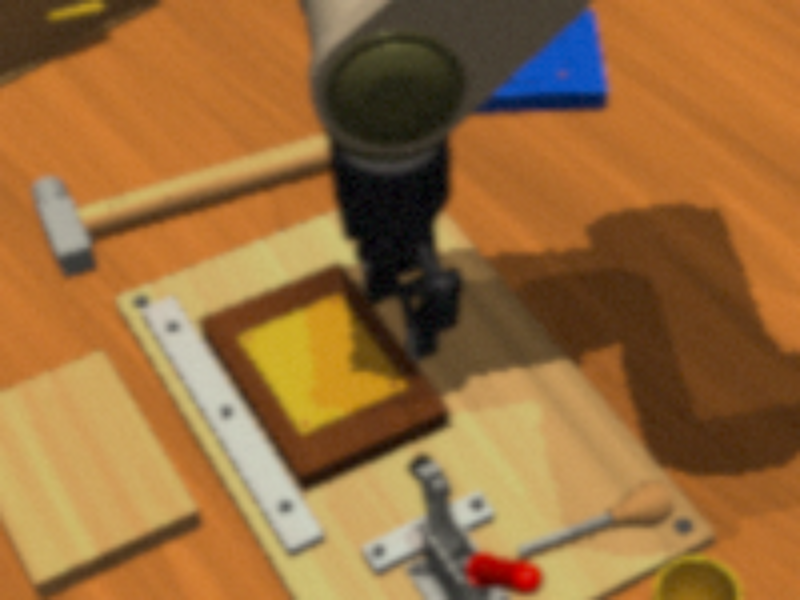

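The plaque is square and about 3 mm short of the fence, centred at jig y -140.7. I'll push it until the force rises.

Emit:
send_rows(
  deltas=[
    [[0.001,0,0,0,0,0,0.3],[0.001,0,0,0,0,0,0.3],[0.001,0,0,0,0,0,0.3],[0,0,0,0,0,0,0.3]],
  ],
)

```text
time_s: 5.6
position: [0.4711, -0.1284, 0.0433]
tool_rot: [[0.99, -0.144, 0.0], [-0.144, -0.99, -0.0], [0.0, -0.0, -1.0]]
ft_force: [-1.5, 0.3, 1.1]
grip_width: 0.0556
gripper_force: 0.8
```

Emit:
send_rows(
  deltas=[
    [[0.001,0,0,0,0,0,0.3],[0.001,0,0,0,0,0,0.3]],
  ],
)

```text
time_s: 5.85
position: [0.4721, -0.1285, 0.0432]
tool_rot: [[0.99, -0.143, -0.002], [-0.143, -0.99, 0.001], [-0.002, -0.0, -1.0]]
ft_force: [-9.4, -0.6, 7.2]
grip_width: 0.0556
gripper_force: 4.5
```

Contact with the fence reads about 9 N. Next I back off, lift and turn for the push along +y.

Emit:
send_rows(
  deltas=[
    [[-0.012,0,0,0,0,0,0.3],[0,0,-0.03,0,0,0,0],[0,0,-0.03,0,0,0,0],[0.0375,0.0475,0,0,0,0,0],[0.0375,0.0475,0,0,0,0,0],[0,0,0,0,0,-0.1745,0],[0,0,0,0,0,-0.1745,0],[0,0,0,0,0,-0.1745,0],[0,0,0,0,0,-0.1745,0],[0,0,0,0,0,-0.1745,0],[0,0,0,0,0,-0.1745,0],[0,0,0,0,0,-0.1745,0]],
  ],
)

```text
time_s: 7.35
position: [0.5215, -0.2318, 0.1032]
tool_rot: [[0.469, 0.883, 0.001], [0.883, -0.469, -0.0], [0.0, 0.001, -1.0]]
ft_force: [0.4, 0.3, -0.1]
grip_width: 0.0428
gripper_force: 0.0
```

Emit:
send_rows(
  deltas=[
    [[0,0,0,0,0,-0.1745,0],[0,0,0,0,0,-0.1745,0],[0,0,0,0,0,0,0],[0,0,0,0,0,0,0]],
  ],
)

```text
time_s: 7.85
position: [0.5216, -0.2318, 0.1033]
tool_rot: [[0.147, 0.989, 0.0], [0.989, -0.147, -0.0], [-0.0, 0.0, -1.0]]
ft_force: [0.6, 0.2, 0.2]
grip_width: 0.0422
gripper_force: 0.0
```

```bash
python3 st.py; python3 -c "
from j import *
for n in('top','scene'): print(edges(shot(n)))"
```

```text
7.85 [ 0.5216 -0.2318  0.1033] jig [[ -54.7 -245.1]] ytool yaw rel jig -0.23 zt [ 0. -0. -1.] F [0.6 0.2 0.2] 0.042202109669437236 [-36.  33.  84.   0.  64. -27.]
(array([ -54.8, -140. ]), array([159. , 110.3]), 90.0, array([[-108.7, -211.2],
       [  -1.3,  -62. ]]))
(array([ -52.2, -140.6]), array([163.6, 109.8]), 89.9, array([[-105.5, -219.1],
       [   1.6,  -60.7]]))
```

Emit:
send_rows(
  deltas=[
    [[0,0,0.03,0,0,0.004,0],[0,0,0.02,0,0,0,0],[0,0,0.01,0,0,0,0],[0,0,0,0,0,0,0],[0.006,0,0,0,0,0,0],[0.006,0,0,0,0,0,0],[0.006,0,0,0,0,0,0],[0.006,0,0,0,0,0,0],[0.006,0,0,0,0,0,0],[0.006,0,0,0,0,0,0],[0.006,0,0,0,0,0,0]],
  ],
)

```text
time_s: 9.32
position: [0.5279, -0.1899, 0.0433]
tool_rot: [[0.148, 0.989, -0.0], [0.989, -0.148, -0.0], [-0.0, 0.0, -1.0]]
ft_force: [-0.8, -3.6, 1.2]
grip_width: 0.0432
gripper_force: 1.5
```

Emit:
send_rows(
  deltas=[
    [[0.006,0,0,0,0,0,0],[0.006,0,0,0,0,0,0],[0.006,0,0,0,0,0,0],[0.006,0,0,0,0,0,0],[0,0,0,0,0,0,0]],
  ],
)

```text
time_s: 9.95
position: [0.5314, -0.1657, 0.0431]
tool_rot: [[0.148, 0.989, -0.0], [0.989, -0.148, 0.001], [0.001, -0.0, -1.0]]
ft_force: [-0.4, 0.7, 0.4]
grip_width: 0.0428
gripper_force: 0.0
```

```bash
python3 st.py; python3 -c "
from j import *
for n in('top','scene'): print(edges(shot(n)))"
```

```text
9.95 [ 0.5314 -0.1657  0.0431] jig [[ -54.5 -178.2]] ytool yaw rel jig -0.24 zt [-0.     0.001 -1.   ] F [-0.4  0.7  0.4] 0.04283509710450952 [-30.  36.  89.   0.  55. -21.]
(array([-55. , -65.3]), array([118.7, 109.7]), 89.7, array([[-108.5, -120.9],
       [  -1.4,   -7.3]]))
(array([-52.3, -94.1]), array([177.5, 109.9]), 89.9, array([[-105.5, -165.8],
       [   1.7,   -6.9]]))
```

Emit:
send_rows(
  deltas=[
    [[0.002,0,0,0,0,0,0],[0.002,0,0,0,0,0,0],[0.001,0,0,0,0,0,0],[0.001,0,0,0,0,0,0],[0,0,0,0,0,0,0]],
  ],
)

```text
time_s: 10.68
position: [0.5323, -0.1605, 0.0433]
tool_rot: [[0.148, 0.989, 0.0], [0.989, -0.148, 0.0], [0.0, 0.0, -1.0]]
ft_force: [0.2, 0.2, 0.0]
grip_width: 0.0427
gripper_force: 0.1
```

Emit:
send_rows(
  deltas=[
    [[0.001,0,0,0,0,0,0],[0.001,0,0,0,0,0,0]],
  ],
)

```text
time_s: 10.92
position: [0.5327, -0.1593, 0.0434]
tool_rot: [[0.147, 0.989, 0.0], [0.989, -0.147, -0.002], [-0.002, 0.0, -1.0]]
ft_force: [-2.5, -8.3, -1.5]
grip_width: 0.0428
gripper_force: 4.3
```

Emit:
send_rows(
  deltas=[
    [[0.001,0,0,0,0,0,0],[0,0,0,0,0,0,0]],
  ],
)

```text
time_s: 11.18
position: [0.5328, -0.1593, 0.0435]
tool_rot: [[0.147, 0.989, 0.0], [0.989, -0.147, -0.003], [-0.003, 0.001, -1.0]]
ft_force: [-2.6, -10.4, -0.5]
grip_width: 0.0429
gripper_force: 5.3
```

Emit:
send_rows(
  deltas=[
    [[-0.012,0,0,0,0,0,0],[-0.006,0,-0.05,0,0,0,-1],[0,0,-0.055,0,0,0,-1],[0,0,-0.055,0,0,0,-1],[0,0,0,0,0,0,-1]],
  ],
)

```text
time_s: 11.8
position: [0.5313, -0.1762, 0.2075]
tool_rot: [[0.148, 0.989, 0.008], [0.989, -0.148, -0.004], [-0.003, 0.008, -1.0]]
ft_force: [0.1, 0.3, -0.7]
grip_width: 0.0002
gripper_force: 0.0
```

```bash
python3 st.py; python3 -c "
from j import *
for n in('top','scene'):
    d=shot(n); print(edges(d))
    if n=='top':
        a=d['image'][135:260,240:420,::-1]
    else: b=d['image'][150:275,220:400,::-1]
cv2.imwrite('pics/c5.png',np.vstack([cv2.resize(a,(430,298),interpolation=2),cv2.resize(b,(430,298),interpolation=2)]))"
```

```text
11.8 [ 0.5313 -0.1762  0.2075] jig [[ -53.  -188.6]] ytool yaw rel jig -0.26 zt [ 0.008 -0.004 -1.   ] F [ 0.1  0.3 -0.7] 0.0002470322946291454 [-30.  25.  78.   0.  77. -22.]
(array([-55. , -77.9]), array([154.5, 110.1]), 89.7, array([[-108.6, -147. ],
       [  -1.3,   -3. ]]))
(array([-51.9, -80.2]), array([164. , 110.5]), 89.8, array([[-105.6, -158.5],
       [   2. ,   -1. ]]))
```

View pics/c5.png

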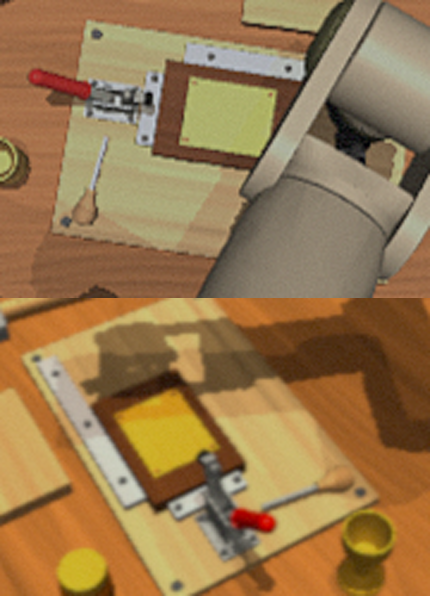

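Both views show the plaque seated in the corner (top crop (230,115)), and the clamp is still open (red grip at top (55,85)). Next I move above the handle.

Emit:
send_rows(
  deltas=[
    [[0.0615,-0.0004,0,0,0,0,-1],[0.0615,-0.0004,0,0,0,0,-1],[0.0615,-0.0004,0,0,0,0,-1],[0.0615,-0.0004,0,0,0,0,-1],[0.0615,-0.0004,0,0,0,0,-1],[0,0,0,0,0,0,-1],[0,0,0,0,0,0,-1]],
  ],
)

```text
time_s: 12.78
position: [0.5732, 0.1286, 0.2019]
tool_rot: [[0.148, 0.989, -0.003], [0.989, -0.148, -0.0], [-0.001, -0.003, -1.0]]
ft_force: [0.2, -0.3, -1.2]
grip_width: -0.0001
gripper_force: 0.0
```

```bash
python3 st.py; python3 -c "
from j import *
d=shot('scene');P=cloud(d);h=cv2.cvtColor(d['image'],cv2.COLOR_RGB2HSV)
J=toj(P.reshape(-1,3)).reshape(400,640,2)*1000
r=((h[...,0]<6)|(h[...,0]>174))&(h[...,1]>150)&(abs(J[...,0]+55)<30)&(J[...,1]>60)&(J[...,1]<190)&(P[...,2]>.04)
q=np.c_[J[r],P[r][:,2]*1000];print(r.sum(),q.min(0).round(),q.max(0).round(),np.median(q,0).round())
cv2.imwrite('pics/c6.png',cv2.resize(d['image'][150:300,260:440,::-1],None,fx=4,fy=4))"
```

```text
12.775 [0.5732 0.1286 0.2019] jig [[-55.3 119. ]] ytool yaw rel jig -0.24 zt [-0.003 -0.    -1.   ] F [ 0.2 -0.3 -1.2] -7.343382987140436e-05 [ 1. 28. 73. -0. 79. 10.]
125 [-61.  76.  66.] [-42. 136. 225.] [-46. 112. 110.]
```

View pics/c6.png

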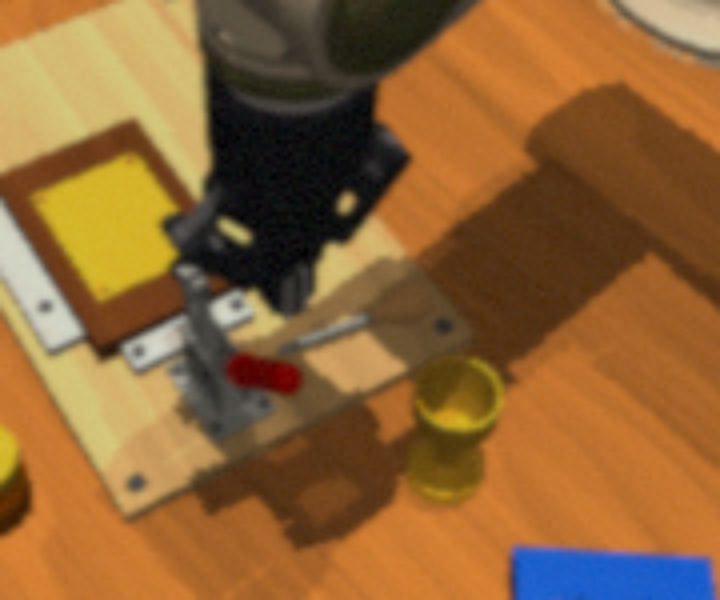

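The fingers are just above the red grip (crop (290,290) and (265,372)), and the goblet is clear at (455,420). I'll start pressing.

Emit:
send_rows(
  deltas=[
    [[0,0,0.012,0,0,0,-1],[0,0,0.012,0,0,0,-1],[0,0,0.008,0,0,0,-1],[0,0,0.008,0,0,0,-1],[0.001,0,0.008,0,0,0,-1],[0.001,0,0.008,0,0,0,-1]],
  ],
)

```text
time_s: 13.58
position: [0.5747, 0.1312, 0.1479]
tool_rot: [[0.148, 0.989, 0.003], [0.989, -0.148, 0.0], [0.001, 0.003, -1.0]]
ft_force: [1.6, -1.5, 4.2]
grip_width: 0.0
gripper_force: 1.9
```

Emit:
send_rows(
  deltas=[
    [[0.001,0,0.008,0,0,0,-1],[0.001,0,0.008,0,0,0,-1],[0.001,0,0.008,0,0,0,-1],[0.001,0,0.008,0,0,0,-1]],
  ],
)

```text
time_s: 14.08
position: [0.5746, 0.1351, 0.1149]
tool_rot: [[0.148, 0.989, 0.0], [0.989, -0.148, 0.0], [0.0, 0.0, -1.0]]
ft_force: [0.1, 0.2, 5.4]
grip_width: -0.0003
gripper_force: 2.1
```

```bash
python3 st.py; python3 -c "
from j import *
d=shot('scene');print(edges(d))
cv2.imwrite('pics/c7.png',cv2.resize(d['image'][150:300,260:440,::-1],None,fx=4,fy=4))"
```

```text
14.075 [0.5746 0.1351 0.1149] jig [[-54.9 125.6]] ytool yaw rel jig -0.26 zt [ 0.  0. -1.] F [0.1 0.2 5.4] -0.000260213326595519 [ 2. 33. 80.  0. 67. 10.]
(array([-51.8, -80.5]), array([162.2, 110. ]), 89.5, array([[-105.1, -158.8],
       [   2. ,   -0.9]]))
```

View pics/c7.png

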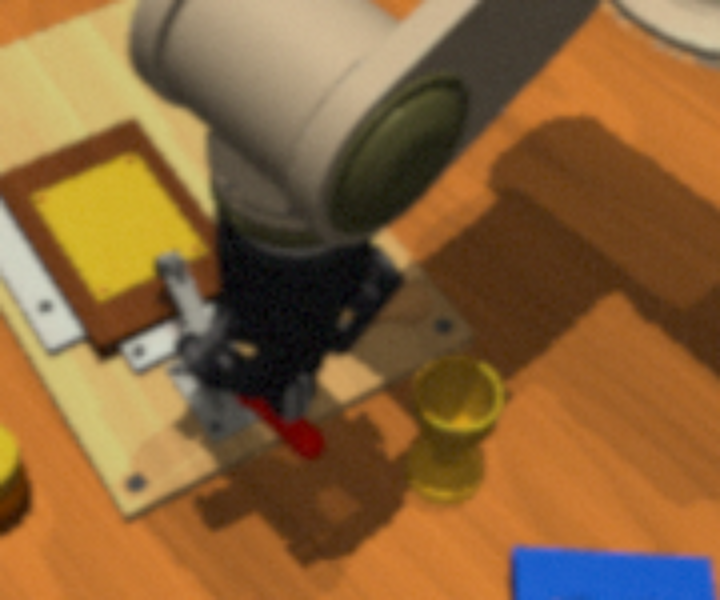

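The handle is going down (crop (290,425)), the arm is swinging over the plaque, and the goblet is clear.

Emit:
send_rows(
  deltas=[
    [[0.001,0,0.006,0,0,0,-1],[0.001,0,0.006,0,0,0,-1],[0.001,0,0.006,0,0,0,-1],[0.001,0,0.006,0,0,0,-1],[0,0,0.004,0,0,0,-1]],
  ],
)

```text
time_s: 14.75
position: [0.5751, 0.1391, 0.0869]
tool_rot: [[0.148, 0.989, -0.0], [0.989, -0.148, 0.0], [0.0, -0.0, -1.0]]
ft_force: [-0.4, 2.8, 4.7]
grip_width: -0.0002
gripper_force: 2.2
```

Emit:
send_rows(
  deltas=[
    [[0,0,0.002,0,0,0,-1],[0,0,0.002,0,0,0,-1],[0,0,0,0,0,0,-1]],
  ],
)

```text
time_s: 15.12
position: [0.575, 0.1389, 0.0832]
tool_rot: [[0.148, 0.989, -0.0], [0.989, -0.148, -0.0], [-0.0, -0.0, -1.0]]
ft_force: [-0.4, 1.6, 2.3]
grip_width: -0.0002
gripper_force: 1.4
```

Emit:
send_rows(
  deltas=[
    [[0,0,0.0015,0,0,0,-1],[0,0,0.0015,0,0,0,-1],[0,0,0,0,0,0,-1]],
  ],
)

```text
time_s: 15.5
position: [0.5751, 0.1392, 0.0806]
tool_rot: [[0.148, 0.989, 0.0], [0.989, -0.148, 0.001], [0.001, 0.0, -1.0]]
ft_force: [-0.7, 4.4, 6.3]
grip_width: -0.0001
gripper_force: 2.8
```

Emit:
send_rows(
  deltas=[
    [[0,0,0.0015,0,0,0,-1],[0,0,0,0,0,0,-1]],
  ],
)

```text
time_s: 15.75
position: [0.5752, 0.1393, 0.0797]
tool_rot: [[0.148, 0.989, 0.001], [0.989, -0.148, 0.001], [0.001, 0.001, -1.0]]
ft_force: [-0.8, 3.6, 10.8]
grip_width: 0.0003
gripper_force: 5.3
```

Emit:
send_rows(
  deltas=[
    [[0,0,0.001,0,0,0,-1],[0,0,0,0,0,0,-1]],
  ],
)

```text
time_s: 16.0
position: [0.5753, 0.1393, 0.0796]
tool_rot: [[0.148, 0.989, 0.002], [0.989, -0.148, 0.001], [0.001, 0.002, -1.0]]
ft_force: [-4.2, 4.5, 16.8]
grip_width: -0.0002
gripper_force: 8.6
```

Emit:
send_rows(
  deltas=[
    [[0,0,0.001,0,0,0,-1],[0,0,0,0,0,0,-1]],
  ],
)

```text
time_s: 16.25
position: [0.5754, 0.1393, 0.0794]
tool_rot: [[0.148, 0.989, 0.003], [0.989, -0.148, 0.001], [0.001, 0.002, -1.0]]
ft_force: [-6.1, 4.2, 24.3]
grip_width: 0.0001
gripper_force: 12.0
```

The rigid stop is reached: tip height is about 55 mm, as expected, and the force is rising. I'll retreat upward and check.

Emit:
send_rows(
  deltas=[
    [[0,0,0,0,0,0,-1],[0,0,-0.005,0,0,0,-1],[0,0,-0.03,0,0,0,-1],[0,0,-0.06,0,0,0,-1],[0,0,-0.06,0,0,0,-1],[0,0,0,0,0,0,-1],[0,0,0,0,0,0,-1]],
  ],
)

```text
time_s: 17.12
position: [0.5746, 0.1386, 0.2306]
tool_rot: [[0.148, 0.989, -0.002], [0.989, -0.148, -0.001], [-0.001, -0.002, -1.0]]
ft_force: [0.2, 0.4, 0.0]
grip_width: -0.0001
gripper_force: 0.0
```

```bash
python3 st.py; python3 -c "
from j import *
d=shot('scene');print(edges(d));P=cloud(d);h=cv2.cvtColor(d['image'],cv2.COLOR_RGB2HSV)
J=toj(P.reshape(-1,3)).reshape(400,640,2)*1000
r=((h[...,0]<6)|(h[...,0]>174))&(h[...,1]>150)&(abs(J[...,0]+52)<15)&(J[...,1]>85)&(J[...,1]<190)&(P[...,2]>.03)&(P[...,2]<.15)
for a,b in((95,125),(125,150),(150,175)):
    k=r&(J[...,1]>a)&(J[...,1]<b);print(a,k.sum(),np.percentile(P[k][:,2],[50,90]).round(4))
cv2.imwrite('pics/c8.png',cv2.resize(d['image'][150:300,260:440,::-1],None,fx=4,fy=4))"
```

```text
17.125 [0.5746 0.1386 0.2306] jig [[-55.4 129. ]] ytool yaw rel jig -0.27 zt [-0.002 -0.001 -1.   ] F [0.2 0.4 0. ] -0.00011326957505413508 [ 2. 27. 70. -0. 83. 11.]
(array([-51.8, -80.2]), array([161.7, 110.1]), 89.7, array([[-104.5, -158.7],
       [   1.8,   -0.7]]))
95 75 [0.054  0.0561]
125 67 [0.0539 0.0556]
150 56 [0.053  0.0552]
```

View pics/c8.png

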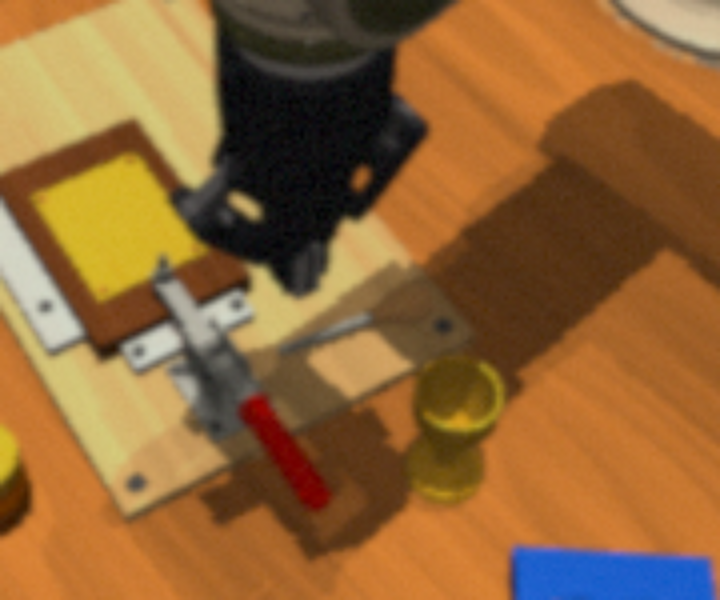

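The handle is level (crop (285,450), height constant along it), the pad is on the plaque's border (165,290), and the plaque hasn't moved. I'm handing the job in.

```bash
python3 -c "
from rig import env
print(env.close_job())"
```

```text
the job is handed in; nothing more can be done
None
```

The plaque sits square and flush against the back fence and side stop, the clamp handle is fully down with its pad on the plaque's border, and the job was handed in at about 17 s; no verdict came back.

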